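# Right a top-heavy bedside lamp and hold it out upright

### The arm

A 7-joint arm with a two-finger parallel gripper is mounted at the origin on the work surface. World frame = base frame: x ahead of the robot, y to its left, z up, the work surface at z = 0. Lengths are in m, angles in rad, forces in N, time in s.
With the tool pointing down it reaches from about 0.4 to 0.875 m from the base axis. Payload 19.3 kg.
Tool frame: the origin (TCP) lies on the centre line of the jaws, within the pads' length; the fingertips stand 14 mm ahead of it and the grasp point (between the pads) lies 5 mm behind it; z points along the fingers, y is the line along which they close (so a half turn about z gives the same grasp; the last joint's range is limited). The gripper opens to 85 mm and grips with 20 to 120 N. Pads are 22 mm wide; open, the fingers measure 114 mm over their backs; the gripper's body (76 mm by 85 mm) begins 54 mm behind the grasp point. The pads swing forward as they close: fully open they stand 13 mm farther back than shut.
Start: joints at [-1.181, 0.521, -0.036, 1.599, 0.021, 1.021, -0.113], TCP at [0.277, 0.56, 0.245] pointing down, gripper open.
Joint ranges: [-2.91, 2.91], [-0.3, 2.13], [-1.5, 1.42], [0.17, 2.43], [-1.26, 4.41], [0.16, 1.93], [-2.52, 2.52]. Speed limits (rad/s): [1.89, 1.89, 2.39, 2.39, 3.01, 3.01, 3.01].

### API

Orientations are given as [roll, pitch, yaw] about the fixed x, y, z axes, in that order (R = Rz(yaw) Ry(pitch) Rx(roll)).
In Python, from workcell import bot, grab_frame, regions_of gives the robot as it stands. The module is installed in compiled form; this text tells all that it offers.
- The arm moves only by the tool play_rows, never from a script. Its argument "plan" is a list of rows, each a list of 3 entries, a list of its own where there are three numbers: the shift along the tool's x, y, z in units of 2.5 cm (1.0 is 2.5 cm), then the turn, a rotation vector about the tool's x, y, z in units of 0.15 rad (1.0 is 0.15 rad), then the closure, from -1 (fully open) to 1 (shut). In form: [[[tx, ty, tz], [rx, ry, rz], jaw], ...]. A call has 1 to 20 rows; each row shifts and turns the commanded pose from where the row before left it, along the tool's axes as they then stand; what a row does not reach is not made up. A row lasts 1/8 s, in which the tool goes at most 62.5 mm and 10.7 degrees, less where a joint would pass 70% of its speed; a pose out of reach is approached as far as the arm can. A call with a number of a shift or a turn outside -1 to 1 is refused whole. A call with a gripper value outside its range is refused whole. The fingers move at their own pace and stop on an object; "newtons" is the grip in N (left out, the last holds). Time passes only in rows, so rows that do not move let the fingers close. It gives the time, the measured TCP pose, the force, the opening and the grip force at its end, in the units of the state.
- bot.observe(): the state, without advancing time (a new reading comes with each control period).
- grab_frame(name): name is "scene" or "top"; returns a dict with "pixels" (480x640x3 uint8, red, green, blue), "depth" (480x640 float32, m along the optical axis (not along the pixel's ray), 0 where there is no reading), "camera_matrix" (3x3 intrinsics, pixels), "R" (3x3) and "t" (3): a world point X has camera coordinates R X + t. Camera axes: x right, y down, z forward; pixel columns grow to the right and rows downward; lengths in m; the calibration is good to about 2 mm. A picture is of the moment at which its call begins.
- bot.job_done(): hands the job in; it is judged then, once.
Trained networks look in the newest picture that a camera, given by its name, has taken for a name from the list of things; names that differ only in an ending like _2 or _b are one class to them, and where a whole thing is asked for, a point or a joint stands for the part that bears it (a point fixed in the world has none). Each returns a list of dicts, best first, with "p" (0 to 1); they miss things now and then, are a little off and sometimes report something else, mostly with a low value. They report only what shows in the picture. A call takes as long as a camera call. They do not tell look-alikes from the thing itself.
- regions_of(thing, camera): "mask" (480x640 bool, what is visible of it) and "box" ([left, top, right, bottom] in pixels, round what is visible of it).
The state is a dict: "clock": time; "qpos": joint angles; "qd": joint speeds; "joint_efforts": joint torques, N m; "position": TCP position; "tool_rot": TCP orientation; "force": force on the tool from outside, world axes, zero at the start; "moment": the same for the moment, N m; "grip_width": finger opening in m; "finger_force": force on a finger pad.
Only numpy, scipy, OpenCV 4.12 (cv2) and the standard library are available. Lean on these libraries where they do the work, as an engineer would, in place of code of your own. Each camera call takes 0.05 s, during which the arm holds its last target. There are 200 camera calls.

### The job

Take the reading lamp by its blue handle and lift it a few centimetres straight up from the grey charging mat, and there, by tilting its base, bring the flopped stem upright and keep it balanced for three seconds. Only then carry it, stem upright and base nearly level all the way, to the round cork mat and keep it balanced in the air there, low and still, handle above the middle of the mat, for at least five seconds. Finish while still holding it balanced; nothing may touch the stem or lamp head, and the bottles, cup, jar opener and lip balm stay where they are.

Things in the scene. Friction and masses are not known exactly. Their poses are not given: they have to be found in the camera images.
- lamp: Lamp base: white plate 285 mm long (x -130 to 155), 80 wide (y), 12 thick. Origin at its underside, below the middle of the blue handle; x runs from handle to stem, z up. Grey battery block 65 x 70 mm, 48 tall, at x = -92. Base 0.48 kg; with the stem 0.66 kg, nearly balanced at the handle. Starts loose on the grey mat, within 15 mm and 0.1 rad of its middle and direction.
- handle (a point): Grip point in the blue handle, 55 mm straight above the lamp's origin, fixed to the base, axes as the lamp's. The handle is an upright fin 44 mm long (x) and 16 mm thick (y), its top 78 mm above the base's underside; grip it across y.
- mast: Aluminium stem (12 mm thick) with orange head, pivoted on the base. Origin on the hinge, z up the stem, x along the hinge = the lamp's x. Hinge angle q: turn of the stem about the lamp's +x relative to the base, 0 when square to the plate, positive when the head goes to the lamp's -y side; stops at -0.35 and 0.35 rad. It starts at rest on the stop at 0.35.
- hinge (a point): Centre of the hinge, fixed to the base at x = 130, y = 0, z = 35 mm in the lamp's frame, between two grey cheeks 46 mm tall. With the base tilted slowly by b about the lamp's +x: I q'' = m g l sin(q + b) - k q - c q', nominal k = 0.17 N m/rad, c = 0.09 N m s/rad. Gravity beats the spring: on a level base the stem falls to a stop, time constant about 0.6 s.
- head (a point): Point on the stem's axis in the orange head, 205 mm above the hinge. The head is 60 mm wide and spans 176 to 236 mm above the hinge. Stem with head: nominal mass m = 0.18 kg (true value within 15 percent), centre of mass l = 188 mm above the hinge, moment of inertia about the hinge I = 0.0067 kg m2.
- pad: Grey rectangular charging mat 310 x 120 x 4 mm fixed flat on the table, long side along its x; origin at the centre of its underside. The lamp stands on it at the start.
- coaster: Round cork mat, 140 mm in diameter, 4 mm thick, fixed flat on the table; origin at the centre of its underside. It marks where the lamp is to be held.
- bottle0: Amber pill bottle with white cap, 45 mm wide, 76 mm tall, standing on a white turntable (180 mm wide, top 22 mm above the table) on the far side; origin at the centre of its underside. Leave alone.
- bottle1: Second such pill bottle on the turntable. Leave alone.
- bottle2: Third such pill bottle on the turntable. Leave alone.
- cup: White ceramic cup, 80 mm wide, 85 mm tall; origin at the centre of its underside. Leave alone.
- opener: Green hard silicone jar opener, a dome 88 mm wide and 30 mm high; origin at the centre of its underside. Leave alone.
- balm: Aluminium tube of lip balm standing upright, 23 mm wide, 70 mm tall; origin at the centre of its underside. Leave alone.
Mind the look-alikes: they are no part of the job. Of the things that look like the coaster, the middle-sized one is meant.

How it is judged:
By the outcome, as a careful person would: the job done as asked, in the order asked, and still so for the second after the job is handed in, while the arm keeps its last pose, push and grip.
It also fails if it takes over 67 s, if anything falls off the work surface, if the arm or the gripper's body presses on something with over 40 N, if the wrist force passes 120 N, or if a joint passes its speed limit or range.

## Working session

There is one attempt and no reset: what is moved stays moved. The work goes in short steps, Python scripts to look and compute and a tool call to move; the robot and the scene stay as the last step left them, time stands still between calls to the robot, and variables do not carry over. Pictures are saved under pics/ and viewed, at most 10 in all, crops included, and the job is handed in when it is done.

Besides the shell and the picture viewer there is one more tool, called in YAML: its name, and indented under it one key for each argument. play_rows: Moves the arm, as the interface text tells. Its arguments: {"type":"object","properties":{"plan":{"type":"array"},"newtons":{"type":"number"}},"required":["plan"]}

```bash
mkdir -p pics; cat > h.py <<'E'
import numpy as np, cv2
from workcell import bot, grab_frame, regions_of
def pts(f,mask=None):
    d=f["depth"]; K=f["camera_matrix"]
    m=(d>0) if mask is None else (d>0)&mask
    v,u=np.nonzero(m); z=d[v,u]
    c=np.stack([(u-K[0,2])/K[0,0]*z,(v-K[1,2])/K[1,1]*z,z],1)
    return (c-f["t"])@f["R"], u, v
def save(f,n): cv2.imwrite(f"pics/{n}.png",cv2.cvtColor(f["pixels"],cv2.COLOR_RGB2BGR))
E
python3 - <<'E'
from h import *
np.set_printoptions(precision=3,suppress=True)
print(bot.observe())
for c in ["scene","top"]:
    f=grab_frame(c); save(f,c+"0"); print(c,(-f["R"].T@f["t"]))
    for n in ["lamp","handle","mast","pad","coaster","cup","opener","balm","bottle0"]:
        for r in regions_of(n,c)[:4]:
            p,u,v=pts(f,r["mask"])
            if len(p): print(n,round(r["p"],2),r["box"],len(p),"med",np.median(p,0),"lo",np.percentile(p,2,0),"hi",np.percentile(p,98,0))
E
```

```text
{'clock': 0.0, 'qpos': array([-1.181,  0.522, -0.036,  1.6  ,  0.021,  1.021, -0.113]), 'qd': array([-0.   , -0.001,  0.001,  0.   ,  0.   ,  0.   , -0.   ]), 'joint_efforts': array([ -0.   , -92.711,   1.979, -36.993,   0.018,   0.008,   0.   ]), 'position': array([0.277, 0.56 , 0.245]), 'tool_rot': array([-3.14 ,  0.   ,  2.682]), 'force': array([0.433, 0.056, 0.373]), 'moment': array([-0.045,  0.03 ,  0.022]), 'finger_force': 0.0, 'grip_width': 0.08535369595547927}
scene [ 1.207 -0.809  0.839]
lamp 0.75 [296.9, 196.3, 392.1, 278.0] 2804 med [0.491 0.166 0.031] lo [0.336 0.115 0.   ] hi [0.616 0.279 0.258]
lamp 0.39 [396.3, 300.6, 422.5, 337.5] 623 med [ 0.802 -0.003  0.074] lo [ 0.761 -0.012  0.02 ] hi [0.818 0.036 0.099]
handle 0.8 [297.6, 194.3, 392.8, 272.0] 2693 med [0.487 0.165 0.03 ] lo [0.338 0.115 0.003] hi [0.616 0.23  0.258]
mast 0.85 [367.4, 193.1, 386.2, 261.1] 668 med [0.594 0.13  0.22 ] lo [0.567 0.113 0.037] hi [0.618 0.208 0.261]
mast 0.71 [397.6, 301.9, 423.0, 337.1] 603 med [ 0.803 -0.004  0.076] lo [ 0.779 -0.012  0.025] hi [0.818 0.028 0.099]
pad 0.72 [284.9, 2
[... 2544 characters left out ...]
75.1, 187.8, 288.3] 69 med [0.447 0.397 0.066] lo [0.44  0.391 0.017] hi [0.456 0.409 0.076]
balm 0.58 [478.7, 223.3, 517.1, 253.9] 837 med [ 0.595 -0.478  0.043] lo [ 0.554 -0.505 -0.002] hi [ 0.627 -0.431  0.088]
bottle0 0.76 [318.7, 151.2, 333.3, 177.3] 330 med [0.786 0.011 0.094] lo [ 0.772 -0.01   0.019] hi [0.82  0.033 0.103]
bottle0 0.75 [348.1, 155.5, 364.9, 175.5] 292 med [ 0.783 -0.072  0.095] lo [ 0.769 -0.092  0.03 ] hi [ 0.809 -0.053  0.104]
bottle0 0.72 [238.8, 211.6, 284.7, 333.9] 3261 med [0.478 0.176 0.019] lo [0.325 0.123 0.008] hi [0.599 0.237 0.261]
bottle0 0.55 [329.5, 182.0, 347.6, 203.7] 289 med [ 0.701 -0.03   0.096] lo [ 0.687 -0.051  0.026] hi [ 0.727 -0.01   0.103]
```

View images.

```bash
python3 - <<'E'
import cv2,numpy as np
t=cv2.imread("pics/top0.png"); s=cv2.imread("pics/scene0.png")
a=cv2.resize(t[190:350,110:540],None,fx=1.86,fy=1.86)
b=cv2.resize(s[180:340,280:440],(600,600))
cv2.imwrite("pics/a.png",a); cv2.imwrite("pics/b.png",b)
E
python3 - <<'E'
from h import *
np.set_printoptions(precision=4,suppress=True)
f=grab_frame("top"); hsv=cv2.cvtColor(f["pixels"],cv2.COLOR_RGB2HSV)
r=[x for x in regions_of("lamp","top")][0]["mask"]
r=cv2.dilate(r.astype(np.uint8),np.ones((9,9)))>0
P,u,v=pts(f); H=hsv[v,u]; R=r[v,u]
blue=R&(H[:,0]>95)&(H[:,0]<130)&(H[:,1]>100)
print("blue",blue.sum(),P[blue].mean(0),P[blue].min(0),P[blue].max(0))
white=R&(P[:,2]<0.03)&(P[:,2]>0.009)&(H[:,2]>170)&(H[:,1]<50)
base=R&(P[:,2]>0.009)&(P[:,2]<0.075)
for m in (white,base):
    q=P[m][:,:2].astype(np.float32); print(m.sum(),cv2.minAreaRect((q*1000)))
top=R&(P[:,2]>0.045)&(P[:,2]<0.075)
q=P[top]; print("block",len(q),cv2.minAreaRect((q[:,:2]*1000).astype(np.float32)))
hd=R&(P[:,2]>0.15); print("head",P[hd].mean(0),P[hd].min(0),P[hd].max(0))
f=grab_frame("scene");hsv=cv2.cvtColor(f["pixels"],cv2.COLOR_RGB2HSV)
P,u,v=pts(f); H=hsv[v,u]
n=(abs(P[:,0]-.48)<.1)&(abs(P[:,1]-.17)<.1)
blue=n&(H[:,0]>95)&(H[:,0]<130)&(H[:,1]>100)
print("blue sc",blue.sum(),P[blue].mean(0),P[blue].min(0),P[blue].max(0))
E
```

```text
blue 111 [0.4456 0.1795 0.0761] [0.4256 0.1704 0.0351] [0.4684 0.1904 0.0884]
1242 ((460.1787109375, 185.55020141601562), (279.89105224609375, 77.0038070678711), 12.254085540771484)
2705 ((487.3699951171875, 185.87130737304688), (367.61279296875, 119.5880355834961), 6.031728744506836)
block 701 ((458.2659912109375, 185.10540771484375), (273.1044006347656, 69.8503189086914), 13.113631248474121)
head [0.582  0.1436 0.2443] [0.5576 0.1149 0.2006] [0.6113 0.1771 0.2677]
blue sc 267 [0.4539 0.174  0.0551] [0.4295 0.1632 0.0199] [0.4741 0.1901 0.085 ]
```

View pics/a.png

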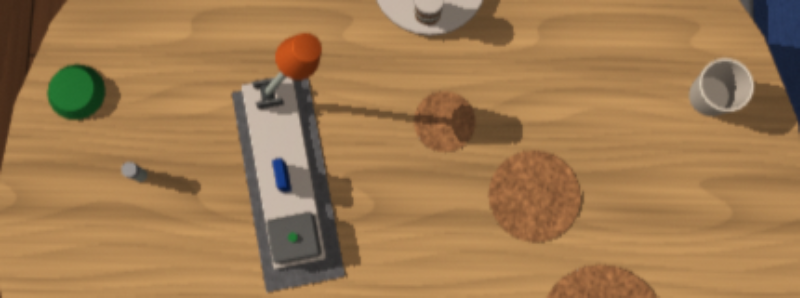

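View pics/b.png

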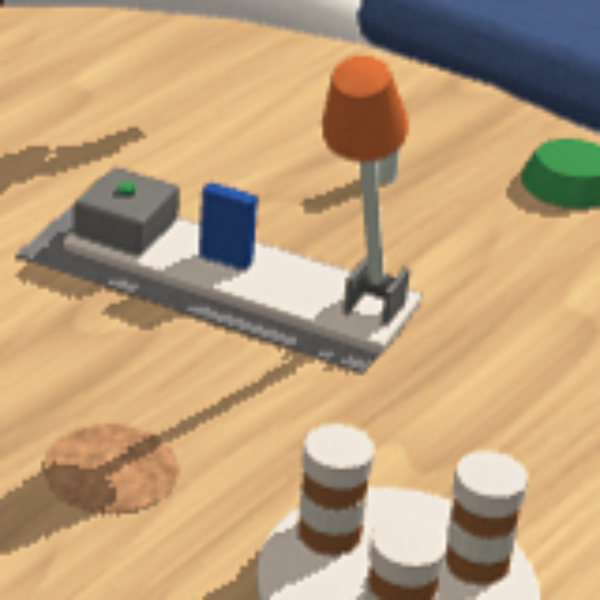

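The crops show the blue handle at full-image top pixel (260,284), with the stem flopped toward lamp -y. The lamp's yaw is about 0.215 and its origin about (0.448, 0.181).

Three cork discs could be taken for the coaster:
- small, top (349,257), about 95 mm
- middle, top (398,296), about 138 mm, at (0.432,-0.200)
- large, top (434,366), about 190 mm

I choose the middle one, which matches the 140 mm given. Nothing else is blue like the handle.

play_rows:
  plan:
    - [[-0.4,-0.33,0],[0,0,0],-1]
    - [[-0.8,-0.66,0],[0,0,0],-1]
    - [[-0.8,-0.66,0],[0,0,0],-1]
    - [[-0.8,-0.66,0],[0,0,0],-1]
    - [[-0.8,-0.66,0],[0,0,0],-1]
    - [[-0.8,-0.66,0],[0,0,0],-1]
    - [[-0.8,-0.66,0],[0,0,0],-1]
    - [[-0.8,-0.66,0],[0,0,0],-1]
    - [[-0.8,-0.66,0],[0,0,0],-1]
    - [[-0.8,-0.66,0],[0,0,0],-1]
    - [[-0.8,-0.66,0],[0,0,0],-1]
    - [[-0.8,-0.66,0],[0,0,0],-1]
    - [[-0.8,-0.66,0],[0,0,0],-1]
    - [[-0.8,-0.66,0],[0,0,0],-1]
    - [[-0.8,-0.66,0],[0,0,0],-1]
    - [[-0.8,-0.66,0],[0,0,0],-1]
    - [[-0.4,-0.33,0],[0,0,-0.9],-1]
    - [[0,0,0],[0,0,-0.9],-1]
    - [[0,0,0],[0,0,-0.9],-1]
    - [[0,0,0],[0,0,-0.9],-1]
  newtons: 100

```text
clock: 3.65
position: [0.4468, 0.1806, 0.2454]
tool_rot: [-3.141, 0.0, -3.058]
force: [0.0, 1.0, 0.1]
grip_width: 0.0853
finger_force: 0.0
```

```bash
cat >> h.py <<'E'
from scipy.spatial.transform import Rotation as Ro
def st():
    o=bot.observe(); R=Ro.from_euler("xyz",o["tool_rot"]).as_matrix(); return o,np.array(o["position"]),R
def togo(target,yaw):
    o,p,R=st(); d=R.T@(np.array(target)-p)/.025
    r=Ro.from_matrix(R.T@Ro.from_euler("xyz",[np.pi,0,yaw]).as_matrix()).as_rotvec()/.15
    print(o["clock"],p,o["tool_rot"],o["qpos"],"\nshift",d,"turn",r,o["grip_width"],o["force"],o["moment"])
E
python3 - <<'E'
from h import *
np.set_printoptions(precision=3,suppress=True)
togo([.448,.181,.054],.215+np.pi)
E
```

```text
3.65 [0.447 0.181 0.245] [-3.141  0.    -3.058] [-0.478  0.295 -0.035  1.965  0.014  0.882  1.134] 
shift [-0.049  0.014  7.656] turn [-0.001  0.001 -0.874] 0.0853492539579413 [0.017 1.03  0.058] [-0.008  0.031 -0.019]
```

play_rows:
  plan:
    - [[0,0,0.4],[0,0,-0.43],-1]
    - [[0,0,0.8],[0,0,-0.44],-1]
    - [[0,0,0.8],[0,0,0],-1]
    - [[0,0,0.8],[0,0,0],-1]
    - [[0,0,0.8],[0,0,0],-1]
    - [[0,0,0.8],[0,0,0],-1]
    - [[0,0,0.5],[0,0,0],-1]
    - [[0,0,0.3],[0,0,0],-1]
    - [[0,0,0],[0,0,0],-1]

```text
clock: 4.78
position: [0.4469, 0.1813, 0.1152]
tool_rot: [-3.141, -0.0, -2.931]
force: [-0.3, -0.4, 0.1]
grip_width: 0.0853
finger_force: 0.0
```

```bash
python3 - <<'E'
from h import *
np.set_printoptions(precision=3,suppress=True)
f=grab_frame("scene"); save(f,"s1"); g=grab_frame("top"); save(g,"t1")
togo([.448,.181,.054],.215+np.pi)
a=cv2.imread("pics/s1.png")[170:320,270:420];b=cv2.imread("pics/t1.png")[190:350,200:360]
cv2.imwrite("pics/c.png",np.hstack([cv2.resize(a,(400,400)),cv2.resize(b,(400,400))]))
E
```

```text
4.875 [0.447 0.182 0.116] [ 3.141  0.001 -2.931] [-0.465  0.499 -0.056  2.076  0.05   0.567  1.224] 
shift [-0.027 -0.028  2.469] turn [ 0.001  0.004 -0.029] 0.08542552215609028 [-0.657  0.194  0.867] [-0.011 -0.025  0.011]
```

View pics/c.png

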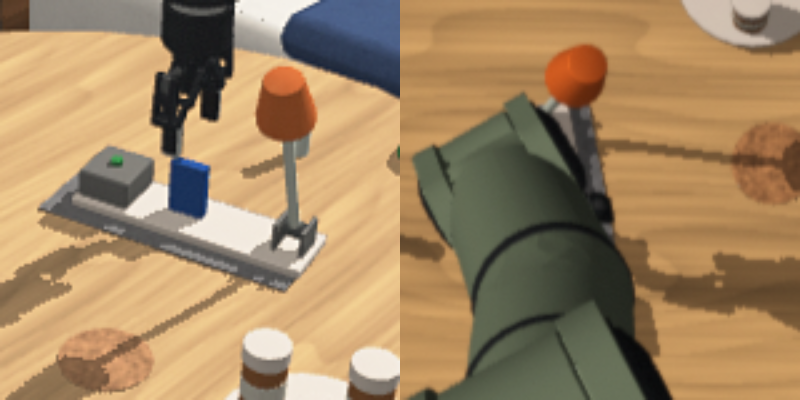

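```bash
python3 - <<'E'
from h import *
np.set_printoptions(precision=3,suppress=True)
c,s=np.cos(.213),np.sin(.213)
for n in("scene","top"):
    f=grab_frame(n);P,u,v=pts(f);H=f["pixels"][v,u].astype(int)
    L=np.stack([(P[:,0]-.447)*c+(P[:,1]-.182)*s,-(P[:,0]-.447)*s+(P[:,1]-.182)*c,P[:,2]-.004],1)
    m=(abs(L[:,0]-60)<2000)&(L[:,0]>-.2)&(L[:,0]<.25)&(abs(L[:,1])<.2)&(L[:,2]>.09)&~((H[:,0]>120)&(H[:,2]<90))
    for z in np.arange(.1,.7,.05):
        q=L[m&(L[:,2]>=z)&(L[:,2]<z+.05)]
        if len(q)>3: print(n,round(z,2),len(q),q.min(0)[:2],q.max(0)[:2])
    o=(H[:,0]>130)&(H[:,2]<70)&(H[:,1]<110)&(L[:,2]>.15)
    if o.sum(): print("orange",o.sum(),L[o].mean(0))
E
```

```text
scene 0.1 220 [-0.011 -0.066] [0.138 0.048]
scene 0.15 400 [-0.018 -0.095] [0.16  0.069]
scene 0.2 551 [-0.034 -0.105] [0.157 0.067]
scene 0.25 444 [-0.036 -0.071] [0.146 0.021]
scene 0.3 617 [-0.041 -0.052] [0.049 0.022]
scene 0.35 547 [-0.04  -0.069] [0.062 0.028]
scene 0.4 977 [-0.052 -0.076] [0.071 0.063]
scene 0.45 1207 [-0.094 -0.08 ] [0.064 0.06 ]
scene 0.5 1113 [-0.119 -0.086] [0.028 0.048]
scene 0.55 1139 [-0.152 -0.094] [-0.011 -0.002]
scene 0.6 1205 [-0.181 -0.101] [-0.04  -0.013]
scene 0.65 1075 [-0.2   -0.102] [-0.072 -0.02 ]
orange 278 [-0.391  0.787  0.252]
top 0.1 27 [ 0.124 -0.038] [ 0.134 -0.018]
top 0.15 40 [-0.013 -0.073] [ 0.011 -0.053]
top 0.2 146 [-0.014 -0.091] [ 0.117 -0.038]
top 0.25 4 [ 0.11  -0.092] [ 0.116 -0.074]
top 0.4 101 [-0.045 -0.067] [0.066 0.068]
top 0.45 746 [-0.055 -0.074] [0.061 0.065]
top 0.5 871 [-0.066 -0.071] [0.027 0.054]
top 0.55 638 [-0.099 -0.081] [-0.014  0.027]
top 0.6 771 [-0.138 -0.097] [-0.044  0.017]
top 0.65 1109 [-0.162 -0.095] [-0.073  0.007]
orange 383 [ 0.124 -0.063  0.249]
```

play_rows:
  plan:
    - [[0,0,0.5],[0,0,0],-1]
    - [[0,0,0.7],[0,0,0],-1]
    - [[0,0,0.7],[0,0,0],-1]
    - [[0,0,0.4],[0,0,0],-1]
    - [[0,0,0.17],[0,0,0],-1]
    - [[0,0,0],[0,0,0],1]
    - [[0,0,0],[0,0,0],1]
    - [[0,0,0],[0,0,0],1]
    - [[0,0,0],[0,0,0],1]
    - [[0,0,0],[0,0,0],1]
    - [[0,0,0],[0,0,0],1]
    - [[0,0,0],[0,0,0],1]
  newtons: 100

```text
clock: 6.48
position: [0.4471, 0.1814, 0.054]
tool_rot: [-3.142, 0.0, -2.931]
force: [-1.9, -1.6, 10.2]
grip_width: 0.0148
finger_force: 98.4
```

play_rows:
  plan:
    - [[0,0,-0.1],[0,0,0],1]
    - [[0,0,-0.3],[0,0,0],1]
    - [[0,0,-0.4],[0,0,0],1]
    - [[0,0,-0.4],[0,0,0],1]
    - [[0,0,-0.4],[0,0,0],1]
    - [[0,0,-0.3],[0,0,0],1]
    - [[0,0,-0.1],[0,0,0],1]
    - [[0,0,0],[0,0,0],1]
    - [[0,0,0],[0,0,0],1]
    - [[0,0,0],[0,0,0],1]

```text
clock: 7.72
position: [0.4469, 0.1814, 0.1033]
tool_rot: [-3.141, -0.0, -2.931]
force: [0.4, -0.8, -6.6]
grip_width: 0.0149
finger_force: 97.7
```

```bash
cat >> h.py <<'E'
from scipy.optimize import least_squares
def lampframe(p,R):
    # lamp axes: x=-tool x, y=tool y, z=-tool z ; hinge = TCP point + offset
    L=np.stack([-R[:,0],R[:,1],-R[:,2]],1)
    return L, p+L@np.array([.130,0,.035-.050])   # TCP sits 50 mm above underside
def orange(f):
    P=f["pixels"].astype(int); m=((P[...,0]>110)&(P[...,2]<0.35*P[...,0])&(P[...,1]<0.6*P[...,0])&(P[...,1]>0.2*P[...,0])).astype(np.uint8)
    return m
def measure(frames,p,R,verbose=False):
    L,h=lampframe(p,R); b=np.arctan2(L[2,1],L[2,2])  # lamp y-axis rise = tilt about +x
    res={}
    for n,f in frames.items():
        K=f["camera_matrix"]
        def proj(th):
            q=th-b; X=h+L@np.array([0,-np.sin(q),np.cos(q)])*.205
            c=K@(f["R"]@X+f["t"]); return c[:2]/c[2]
        m=orange(f); k,lab,stt,cen=cv2.connectedComponentsWithStats(m)
        best=None
        for i in range(1,k):
            if stt[i,4]<100: continue
            r=min(np.linalg.norm(cen[i]-proj(t)) for t in np.linspace(-.5,.5,21))
            if r<25 and (best is None or stt[i,4]>stt[best,4]): best=i
        if best is None: continue
        s=least_squares(lambda t:proj(t[0])-cen[best],[0.]); 
        J=np.linalg.norm(proj(.01)-proj(-.01))/.02
        res[n]=(s.x[0],J,stt[best,4],s.fun)
    return b,res
E
python3 - <<'E'
from h import *
np.set_printoptions(precision=3,suppress=True)
F={n:grab_frame(n) for n in("scene","top")}
save(F["scene"],"s2");save(F["top"],"t2")
o,p,R=st(); togo([.4471,.1814,.099],.213+np.pi)
print(measure(F,p,R), o["joint_efforts"])
for i in range(4): print(bot.observe()["moment"])
# base tilt: plate top points
f=F["scene"];P,u,v=pts(f);L,h=lampframe(p,R)
Q=(P-p)@L; Q[:,2]+=.05
H=f["pixels"][v,u].astype(int)
w=(Q[:,0]>-.05)&(Q[:,0]<.1)&(abs(Q[:,1])<.036)&(abs(Q[:,2]-.012)<.02)&(H.min(1)>120)&(H.max(1)-H.min(1)<40)
A=np.c_[Q[w][:,:2],np.ones(w.sum())]; print(w.sum(),np.linalg.lstsq(A,Q[w][:,2],rcond=None)[0])
E
```

```text
7.825 [0.447 0.181 0.103] [-3.141 -0.    -2.931] [-0.466  0.522 -0.055  2.082  0.054  0.539  1.221] 
shift [-0.008 -0.004  0.175] turn [-0.001 -0.002 -0.015] 0.014804722158945653 [ 0.535 -0.237 -6.125] [ 0.047  0.057 -0.012]
(np.float64(-0.00010423159434237473), {'scene': (np.float64(0.3804301225908215), np.float64(41.21522551296924), np.int32(500), array([-1.78 , -1.049])), 'top': (np.float64(0.31322597523647655), np.float64(87.6780285217369), np.int32(435), array([0.04 , 0.394]))}) [ -0.001 -81.043   1.828 -23.571   0.065   0.034  -0.   ]
[ 0.047  0.057 -0.012]
[ 0.047  0.057 -0.012]
[ 0.047  0.057 -0.012]
[ 0.047  0.057 -0.012]
534 [-0.002 -0.003  0.011]
```

```bash
cat > step.py <<'E'
import sys,json,os
from h import *
np.set_printoptions(precision=3,suppress=True)
I,k,c,ml,LAG,DT=.0067,.17,.09,.0338,.04,1/8
def deriv_steps(x,b,bl,vl,bcmd,vcmd,T,n):
    # x=[q,w,b0,G]; bl,vl lagged base tilt, lateral speed (lamp y)
    q,w,b0,G=x; h=T/n
    for i in range(n):
        bt=b+(bcmd-b)*(i+1)/n
        nbl=bl+(bt-bl)*(1-np.exp(-h/LAG)); nvl=vl+(vcmd-vl)*(1-np.exp(-h/LAG))
        a=(nvl-vl)/h; bl,vl=nbl,nvl
        # implicit step for the stiff damping
        w=(w+h*(G*np.sin(q+bl+b0)-k*q+ml*a)/I)/(1+h*c/I); q+=h*w
        if abs(q)>.35: q=np.sign(q)*.35; w=0 if w*q>0 else w
    return np.array([q,w,b0,G]),bl,vl
def predict(S,bcmd,v,T):
    n=max(1,round(T/.00625)); x=np.array(S["x"]); P=np.array(S["P"])
    f=lambda x:deriv_steps(x,S["b"],S["bl"],S["vl"],bcmd,v,T,n)
    y,bl,vl=f(x); J=np.zeros((4,4)); e=[1e-4,1e-3,1e-4,1e-3]
    for i in range(4):
        d=x.copy(); d[i]-=e[i]*(1 if x[i]>0 else -1); J[:,i]=(f(d)[0]-y)/(d[i]-x[i])
    P=J@P@J.T+np.diag([2e-4,2e-3,1e-6,1e-6])*T
    S.update(x=y.tolist(),P=P.tolist(),b=bcmd,bl=bl,vl=vl,t=S["t"]+T)
def update(S,z,var):
    x=np.array(S["x"]);P=np.array(S["P"]);H=np.array([1,0,0,0.])
    r=z-(x[0]+S["bl"]); s=H@P@H+var; K=P@H/s; x=x+K*r; P=P-np.outer(K,H@P)
    x[0]=np.clip(x[0],-.35,.35); x[3]=np.clip(x[3],.28,.385); S.update(x=x.tolist(),P=P.tolist())
def pix(S,o,p,R,order=("scene","top")):
    for n in order:
        t=S["t"]; f=grab_frame(n); bb,res=measure({n:f},p-np.array(0),R)
        if n in res:
            th,J,area,fun=res[n]; z=th-S["cal"][n]
            ok=area>S["area"][n]*.93 and area<S["area"][n]*1.15
            if n=="scene" or ok: update(S,z,(.3/J)**2+(.006 if n=="scene" else .008)**2)
            print(n,"theta %.3f"%z,"area",area,"res",fun,"used" if n=="scene" or ok else "skip")
        else: print(n,"none")
        predict(S,S["b"],0,.05)
def plan(S,vs,N=14):
    x0=np.array(S["x"]); 
    def run(r):
        x,b,bl,vl=x0,S["b"],S["bl"],S["vl"]; o=[]
        for i in range(N):
            nb=b+r[i]*.15; x,bl,vl=deriv_steps(x,b,bl,vl,nb,vs[i] if i<len(vs) else 0,DT,10); b=nb
            o.append([x[0],x[1],b,x[0]+bl+x[2]])
        return np.array(o)
    cost=lambda r:np.r_[3*run(r)[:,3],run(r)[:,0],.6*run(r)[:,2],.15*np.array(r),6*run(r)[-1,:3]*[1,.2,1]]
    s=least_squares(cost,np.zeros(N),bounds=(-.95,.95),max_nfev=25)
    o=run(s.x); print("tool rx rows:",np.round(-s.x[:8],2).tolist()); print("q",o[:10,0],"b",o[:10,2],"theta",o[:10,3])
def main():
    o,p,R=st()
    if sys.argv[1]=="cal":
        A={n:[] for n in("scene","top")}; ar={}
        for n in A:
            f=grab_frame(n); b,r=measure({n:f},p,R); A[n]=r[n][0]-.348; ar[n]=int(r[n][2])
        S=dict(cal=A,area=ar,x=[.35,0,-.002,.332],P=np.diag([1e-5,1e-4,1e-4,9e-4]).tolist(),b=0.,bl=0.,vl=0.,t=bot.observe()["clock"])
        print(A,ar); vs=[]
    else:
        S=json.load(open("S.json")); rows=json.loads(sys.argv[1]); vs=json.loads(sys.argv[2]) if len(sys.argv)>2 else []
        vs=[v*.025/DT for v in vs]
        for rx,ty in rows: predict(S,S["b"]-rx*.15,ty*.025/DT,DT)
        print("clock %.3f model %.3f"%(o["clock"],S["t"]),"pred theta %.3f"%(S["x"][0]+S["bl"]))
        pix(S,o,p,R)
    L,h=lampframe(p,R); pitch=np.arcsin(-L[2,0])
    print("x[q,w,b0,G]",np.array(S["x"]),"sd",np.sqrt(np.diag(S["P"])),"bcmd %.3f b obs %.3f"%(S["b"],np.arctan2(L[2,1],L[2,2])),"pitch %.3f"%pitch,"yaw %.3f"%np.arctan2(L[1,0],L[0,0]),"pos",p)
    print("to mat in tool units",R.T@(np.array([.432,-.200,p[2]])-p)/.025)
    plan(S,vs); json.dump(S,open("S.json","w"))
if __name__=="__main__": main()
E
python3 step.py cal
```

```text
{'scene': np.float64(0.03229337964366685), 'top': np.float64(-0.034682107624362524)} {'scene': 499, 'top': 435}
x[q,w,b0,G] [ 0.35   0.    -0.002  0.332] sd [0.003 0.01  0.01  0.03 ] bcmd 0.000 b obs -0.000 pitch 0.000 yaw 0.211 pos [0.447 0.181 0.103]
to mat in tool units [  3.774 -14.796   0.003]
tool rx rows: [0.95, 0.95, 0.27, -0.56, -0.42, -0.32, -0.24, -0.17]
q [0.35  0.346 0.31  0.246 0.184 0.134 0.097 0.07  0.049 0.034] b [-0.142 -0.285 -0.326 -0.242 -0.179 -0.13  -0.094 -0.068 -0.049 -0.035] theta [ 0.243  0.098 -0.005 -0.02  -0.014 -0.011 -0.009 -0.007 -0.007 -0.007]
```

play_rows:
  plan:
    - [[0,0,0],[0.8,0,0],1]
    - [[0,0,0],[0.9,0,0],1]
    - [[0,0,0],[0.5,0,0],1]
    - [[0,0,0],[-0.4,0,0],1]

```text
clock: 8.43
position: [0.446, 0.1846, 0.1026]
tool_rot: [-2.871, -0.001, -2.924]
force: [0.2, -0.0, -6.3]
grip_width: 0.015
finger_force: 99.6
```

```bash
python3 step.py "[[0.8,0],[0.9,0],[0.5,0],[-0.4,0]]"
```

```text
clock 8.425 model 8.425 pred theta -0.022
scene theta -0.152 area 429 res [-1.097 -1.599] used
top theta -0.180 area 250 res [0.603 2.371] skip
x[q,w,b0,G] [ 0.089 -0.817 -0.04   0.28 ] sd [0.011 0.06  0.009 0.028] bcmd -0.270 b obs -0.270 pitch 0.001 yaw 0.217 pos [0.446 0.185 0.103]
to mat in tool units [  3.86  -14.362   3.984]
tool rx rows: [-0.95, -0.95, -0.95, -0.06, 0.2, 0.16, 0.12, 0.09]
q [-0.011 -0.087 -0.124 -0.119 -0.096 -0.073 -0.053 -0.039 -0.027 -0.019] b [-0.128  0.015  0.157  0.167  0.137  0.113  0.094  0.08   0.07   0.062] theta [-0.216 -0.151 -0.045  0.003  0.007  0.006  0.005  0.005  0.005  0.005]
```

```bash
python3 - <<'E'
from h import *
np.set_printoptions(precision=3,suppress=True)
o,p,R=st(); L,h=lampframe(p,R); out=[]
for n in("scene","top"):
    f=grab_frame(n); save(f,n+"3"); P,u,v=pts(f); m=orange(f)[v,u]>0
    Q=P-h; yl=np.array([-np.sin(.213),np.cos(.213),0]); xl=np.array([yl[1],-yl[0],0])
    D=np.stack([Q@xl,Q@yl,Q[:,2]],1); s=m&(np.linalg.norm(D-[0,0,.2],axis=1)<.12)
    print(n,s.sum(),D[s].mean(0),D[s].min(0),D[s].max(0)); K=f["camera_matrix"]
    a=f["R"]@(h+[0,0,.2])+f["t"]; a=(K@a/a[2]).astype(int)[:2]; w=50
    out.append(cv2.resize(cv2.imread(f"pics/{n}3.png")[a[1]-w:a[1]+w,a[0]-w:a[0]+w],(400,400)))
cv2.imwrite("pics/d.png",np.hstack(out))
E
```

```text
scene 401 [0.008 0.024 0.204] [-0.021  0.006  0.174] [0.031 0.058 0.231]
top 245 [-0.002  0.056  0.222] [-0.03   0.017  0.176] [0.025 0.076 0.234]
```

View pics/d.png

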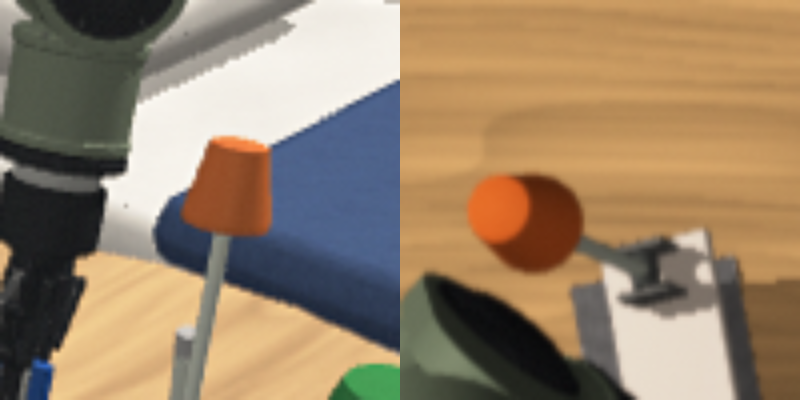

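```bash
python3 - <<'E'
import re
s=open("h.py").read()
s=s.replace("(P[...,0]>110)&(P[...,2]<0.35*P[...,0])&(P[...,1]<0.6*P[...,0])&(P[...,1]>0.2*P[...,0])","(P[...,0]>50)&(P[...,2]<0.36*P[...,0])&(P[...,1]<0.55*P[...,0])&(P[...,1]>0.15*P[...,0])")
open("h.py","w").write(s)
E
cat > re.py <<'E'
import json,cv2
from step import *
S=json.load(open("S.json"))
def frames(i):
    out={}
    for n in("scene","top"):
        f=grab0[n].copy(); f["pixels"]=cv2.cvtColor(cv2.imread(f"pics/{(n if i==3 else n[0])}{i}.png"),cv2.COLOR_BGR2RGB); out[n]=f
    return out
grab0={n:grab_frame(n) for n in("scene","top")}
for n in grab0: save(grab0[n],n+"4")
o,p,R=st()
Rc=Ro.from_euler("xyz",[-3.141,0,-2.931]).as_matrix()
b,r=measure(frames(2),np.array([.447,.1814,.1033]),Rc); print("cal",r)
S["cal"]={n:r[n][0]-.348 for n in r}; S["area"]={n:int(r[n][2]) for n in r}
for F in (frames(3),grab0):
    b,r=measure(F,p,R); print(b,{n:(r[n][0]-S["cal"][n],r[n]) for n in r})
print(o["clock"],S["t"]); json.dump(S,open("S.json","w"))
E
python3 re.py
```

```text
Traceback (most recent call last):
  File "re.py", line 1, in <module>
    import json,cv2
  File "re.py", line 1, in <module>
    import json,cv2
AttributeError: module 're' has no attribute 'match' (consider renaming 're.py' since it has the same name as the standard library module named 're' and prevents importing that standard library module)
```

```bash
mv re.py recal.py; rm -rf __pycache__; python3 recal.py
```

```text
cal {'scene': (np.float64(0.3777292373950417), np.float64(41.22452484659516), np.int32(487), array([-1.647, -0.974])), 'top': (np.float64(0.3218856604897192), np.float64(87.67500434093256), np.int32(493), array([-0.099, -0.992]))}
-0.2705873604552102 {'scene': (np.float64(-0.21550953823207322), (np.float64(-0.18578030083703148), np.float64(41.42959854368105), np.int32(399), array([-0.854, -1.672]))), 'top': (np.float64(-0.2059624046621103), (np.float64(-0.23207674417239105), np.float64(87.7087857281074), np.int32(524), array([-0.22 , -0.873])))}
-0.2705873604552102 {'scene': (np.float64(-0.30637738517134233), (np.float64(-0.2766481477763006), np.float64(41.42959854368105), np.int32(387), array([-0.441, -1.628]))), 'top': (np.float64(-0.2872752531776867), (np.float64(-0.31338959268796746), np.float64(87.7087857281074), np.int32(536), array([-0.195, -0.702])))}
8.725 8.525000000000002
```

```bash
python3 - <<'E'
s=open("step.py").read()
s=s.replace("def deriv_steps(x,b,bl,vl,bcmd,vcmd,T,n):","def deriv_steps(x,b,bl,vl,bcmd,vcmd,T,n):\n    bl,br=bl")
s=s.replace("a=(nvl-vl)/h; bl,vl=nbl,nvl","a=(nvl-vl)/h; nbr=(nbl-bl)/h; w-=nbr-br; bl,vl,br=nbl,nvl,nbr")
s=s.replace("return np.array([q,w,b0,G]),bl,vl","return np.array([q,w,b0,G]),(bl,br),vl")
s=s.replace('S["x"][0]+S["bl"])','S["x"][0]+S["bl"][0])').replace('(x[0]+S["bl"])','(x[0]+S["bl"][0])').replace("x[0]+bl+x[2]])","x[0]+bl[0]+x[2]])")
open("step.py","w").write(s)
import json
S=json.load(open("S.json")); S.update(t=8.725,b=-.27,bl=[-.27,0],x=[-.09,-1.0,-.002,.332],P=[[4e-4,0,0,0],[0,.04,0,0],[0,0,1e-4,0],[0,0,0,9e-4]]); json.dump(S,open("S.json","w"))
E
```

play_rows:
  plan:
    - [[0,0,0],[-0.3,0,0],1]
    - [[0,0,0],[-0.4,0,0],1]
    - [[0,0,0],[-0.4,0,0],1]
    - [[0,0,0],[-0.4,0,0],1]
    - [[0,0,0],[-0.3,0,0],1]

```text
clock: 9.35
position: [0.447, 0.181, 0.1036]
tool_rot: [3.141, -0.0, -2.932]
force: [-0.1, -0.4, -7.3]
grip_width: 0.0148
finger_force: 100.0
```

```bash
python3 step.py "[[-0.3,0],[-0.4,0],[-0.4,0],[-0.4,0],[-0.3,0]]"
```

```text
clock 9.350 model 9.350 pred theta -0.363
scene theta -0.393 area 375 res [-0.015 -1.538] used
top theta -0.288 area 542 res [-0.19  -0.682] used
x[q,w,b0,G] [-0.349 -0.24  -0.002  0.332] sd [0.005 0.058 0.01  0.03 ] bcmd -0.000 b obs 0.001 pitch 0.000 yaw 0.210 pos [0.447 0.181 0.104]
to mat in tool units [  3.764 -14.781  -0.013]
tool rx rows: [-0.95, -0.95, 0.39, 0.45, 0.26, 0.18, 0.14, 0.11]
q [-0.35  -0.347 -0.239 -0.156 -0.115 -0.09  -0.07  -0.053 -0.04  -0.03 ] b [0.142 0.285 0.227 0.159 0.119 0.093 0.072 0.056 0.044 0.034] theta [-0.247 -0.103 -0.001  0.019  0.013  0.008  0.007  0.006  0.005  0.004]
```

```bash
python3 - <<'E'
s=open("step.py").read()
s=s.replace('z=th-S["cal"][n]','z=th-S["cal"][n]; z=(z+.0225)/1.062 if n=="scene" else (z-.030)/.911')
s=s.replace("bounds=(-.95,.95)","bounds=(-.5,.5)")
open("step.py","w").write(s)
import json
S=json.load(open("S.json")); S["x"]=[-.35,0,-.002,.332]; S["P"]=[[1e-5,0,0,0],[0,1e-3,0,0],[0,0,1e-4,0],[0,0,0,9e-4]]; json.dump(S,open("S.json","w"))
E
python3 step.py "[]"
```

```text
clock 9.450 model 9.450 pred theta -0.351
scene theta -0.338 area 374 res [-0.066 -1.439] used
top theta -0.372 area 543 res [-0.21  -0.739] used
x[q,w,b0,G] [-0.35   0.    -0.002  0.332] sd [0.003 0.01  0.01  0.03 ] bcmd -0.000 b obs 0.000 pitch 0.000 yaw 0.208 pos [0.447 0.18  0.104]
to mat in tool units [  3.739 -14.753   0.001]
tool rx rows: [-0.5, -0.5, -0.5, -0.5, 0.5, 0.47, 0.23, 0.18]
q [-0.35  -0.35  -0.349 -0.33  -0.226 -0.15  -0.116 -0.09  -0.068 -0.052] b [0.075 0.15  0.225 0.3   0.225 0.154 0.12  0.094 0.073 0.056] theta [-0.297 -0.222 -0.146 -0.053  0.015  0.021  0.012  0.009  0.008  0.007]
```

```bash
python3 - <<'E'
from step import *
np.set_printoptions(precision=4,suppress=True)
for i in range(4):
    o,p,R=st()
    for n in("scene","top"):
        f=grab_frame(n); m=orange(f);k,lab,s,c=cv2.connectedComponentsWithStats(m)
        print(n,c[1+np.argmax([abs(s[j,4]-460)<130 and s[j,4] or 0 for j in range(1,k)])],f["t"],f["R"][0],end=" ")
        print(measure({n:f},p,R)[1][n][0])
    print(p,o["tool_rot"])
print(bot.observe()["clock"])
E
```

```text
scene [398.4827 171.2507] [-0.3751 -0.0567  1.6346] [0.7443 0.6676 0.0195] -0.36422440542739665
top [213.4674 225.0559] [0.0018 0.5436 1.4813] [ 0.0199 -0.9998  0.002 ] -0.33484599964805306
[0.447  0.1812 0.1035] [-3.1404 -0.0003 -2.9316]
scene [398.4973 171.1277] [-0.3751 -0.0567  1.6346] [0.7443 0.6676 0.0195] -0.36216277606107317
top [213.2532 225.1035] [0.0018 0.5436 1.4813] [ 0.0199 -0.9998  0.002 ] -0.3333585657763579
[0.4469 0.1818 0.1035] [-3.1406 -0.0002 -2.9302]
scene [398.5202 171.1132] [-0.3751 -0.0567  1.6346] [0.7443 0.6676 0.0195] -0.3630809587019027
top [213.2269 225.0923] [0.0018 0.5436 1.4813] [ 0.0199 -0.9998  0.002 ] -0.33236037334167906
[0.4468 0.182  0.1035] [-3.1409 -0.0002 -2.9298]
scene [398.5422 171.0954] [-0.3751 -0.0567  1.6346] [0.7443 0.6676 0.0195] -0.3651057454663368
top [213.4204 225.0426] [0.0018 0.5436 1.4813] [ 0.0199 -0.9998  0.002 ] -0.33036199895483404
[0.4468 0.1819 0.1035] [-3.1412 -0.0002 -2.93  ]
9.95
```

```bash
python3 - <<'E'
s=open("step.py").read()
s=s.replace('(z-.030)/.911','(z-.0205)/.938')
open("step.py","w").write(s)
import json
S=json.load(open("S.json")); S["t"]=9.95; S["area"]={"scene":430,"top":515}; json.dump(S,open("S.json","w"))
E
sed -i 's/area>S\["area"\]\[n\]\*.93 and area<S\["area"\]\[n\]\*1.15/.85<area\/S["area"][n]<1.15/' step.py
```

play_rows:
  plan:
    - [[0,0,0],[-0.5,0,0],1]
    - [[0,0,0],[-0.5,0,0],1]
    - [[0,0,0],[-0.5,0,0],1]
    - [[0,0,0],[-0.5,0,0],1]
    - [[0,0,0],[0.3,0,0],1]

```text
clock: 10.58
position: [0.4481, 0.1776, 0.1029]
tool_rot: [2.886, -0.001, -2.939]
force: [0.0, 0.7, -6.4]
grip_width: 0.0148
finger_force: 100.3
```

```bash
python3 step.py "[[-0.5,0],[-0.5,0],[-0.5,0],[-0.5,0],[0.3,0]]"
```

```text
clock 10.575 model 10.575 pred theta 0.028
scene theta 0.083 area 472 res [-1.468 -1.322] used
top theta 0.076 area 481 res [-0.284 -1.769] used
x[q,w,b0,G] [-0.145  0.574  0.008  0.298] sd [0.008 0.043 0.008 0.026] bcmd 0.255 b obs 0.255 pitch 0.001 yaw 0.203 pos [0.448 0.178 0.103]
to mat in tool units [  3.668 -14.192  -3.697]
tool rx rows: [0.5, 0.5, 0.5, 0.5, 0.5, 0.14, -0.29, -0.15]
q [-0.041  0.045  0.109  0.152  0.171  0.146  0.091  0.064  0.05   0.038] b [ 0.18   0.105  0.03  -0.045 -0.12  -0.141 -0.096 -0.074 -0.059 -0.048] theta [ 0.167  0.179  0.167  0.135  0.08   0.019 -0.009 -0.008 -0.005 -0.005]
```

```bash
sed -i 's/bounds=(-.5,.5)/bounds=(-.95,.95)/' step.py; python3 -c "
from step import *
plan(json.load(open('S.json')),[])"
```

```text
tool rx rows: [0.95, 0.95, 0.0, -0.1, -0.01, -0.0, -0.01, -0.0]
q [-0.018  0.06   0.032  0.007  0.004  0.004  0.003  0.002  0.002  0.001] b [ 0.113 -0.03  -0.03  -0.015 -0.012 -0.012 -0.011 -0.01  -0.01  -0.009] theta [ 0.14   0.077  0.012 -0.003 -0.001 -0.    -0.    -0.    -0.    -0.   ]
```

play_rows:
  plan:
    - [[0,0,0],[0.95,0,0],1]
    - [[0,0,0],[0.95,0,0],1]
    - [[0,0,0],[0,0,0],1]

```text
clock: 11.05
position: [0.4445, 0.185, 0.1017]
tool_rot: [3.107, -0.007, -2.922]
force: [-0.3, 0.1, -7.0]
grip_width: 0.015
finger_force: 100.4
```

```bash
python3 step.py "[[0.95,0],[0.95,0],[0,0]]"
```

```text
clock 11.050 model 11.050 pred theta 0.012
scene theta 0.081 area 467 res [-1.492 -1.282] used
top theta 0.066 area 476 res [-0.288 -1.596] used
x[q,w,b0,G] [0.099 0.055 0.021 0.332] sd [0.008 0.032 0.005 0.021] bcmd -0.030 b obs 0.035 pitch 0.007 yaw 0.220 pos [0.445 0.185 0.102]
to mat in tool units [  3.851 -14.913  -0.496]
tool rx rows: [0.88, -0.35, -0.18, -0.09, -0.07, -0.06, -0.04, -0.03]
q [0.156 0.095 0.06  0.046 0.036 0.027 0.021 0.016 0.012 0.009] b [-0.162 -0.11  -0.082 -0.068 -0.058 -0.049 -0.042 -0.037 -0.033 -0.03 ] theta [ 0.05  -0.005 -0.009 -0.005 -0.004 -0.003 -0.002 -0.002 -0.001 -0.001]
```

```bash
python3 - <<'E'
s=open("step.py").read()
s=s.replace("bounds=(-.95,.95)","bounds=(-.6,.6)")
s=s.replace("        pix(S,o,p,R)\n",'''        L,_=lampframe(p,R); d=np.arctan2(L[2,1],L[2,2])-S["bl"][0]
        if abs(d)>.008: print("b shift %.3f"%d); S["b"]+=d; S["bl"][0]+=d; S["x"][0]-=0
        pix(S,o,p,R)\n''').replace('return np.array([q,w,b0,G]),(bl,br),vl','return np.array([q,w,b0,G]),[bl,br],vl')
open("step.py","w").write(s)
from step import *
S=json.load(open("S.json")); S.update(b=.035,bl=[.035,0],x=[.052,.2,.003,.332],P=np.diag([1e-4,.01,1e-4,4e-4]).tolist()); json.dump(S,open("S.json","w")); plan(S,[]); print(S["t"])
E
```

```text
tool rx rows: [0.6, 0.37, -0.27, -0.13, -0.07, -0.06, -0.04, -0.03]
q [0.111 0.121 0.071 0.047 0.037 0.029 0.022 0.017 0.013 0.01 ] b [-0.055 -0.111 -0.07  -0.051 -0.04  -0.032 -0.025 -0.02  -0.016 -0.013] theta [ 0.082  0.029 -0.006 -0.006 -0.004 -0.003 -0.002 -0.002 -0.002 -0.001]
11.150000000000002
```

play_rows:
  plan:
    - [[0,0,0],[0.6,0,0],1]
    - [[0,0,0],[0.37,0,0],1]
    - [[0,0,0],[-0.27,0,0],1]

```text
clock: 11.52
position: [0.4452, 0.1822, 0.1011]
tool_rot: [-3.073, -0.008, -2.927]
force: [-1.2, 0.5, -7.1]
grip_width: 0.015
finger_force: 100.4
```

```bash
python3 step.py "[[0.6,0],[0.37,0],[-0.27,0]]"
```

```text
clock 11.525 model 11.525 pred theta -0.006
b shift 0.012
scene theta -0.038 area 436 res [-1.321 -1.501] used
top theta -0.068 area 459 res [-0.14  -0.668] used
x[q,w,b0,G] [-0.006 -0.202 -0.009  0.324] sd [0.008 0.038 0.009 0.02 ] bcmd -0.058 b obs -0.069 pitch 0.008 yaw 0.214 pos [0.445 0.182 0.101]
to mat in tool units [  3.765 -14.79    1.047]
tool rx rows: [-0.6, -0.25, 0.17, 0.07, 0.04, 0.03, 0.02, 0.02]
q [-0.065 -0.071 -0.038 -0.024 -0.019 -0.015 -0.011 -0.009 -0.007 -0.005] b [0.032 0.07  0.044 0.034 0.028 0.024 0.021 0.018 0.016 0.014] theta [-0.065 -0.021  0.004  0.004  0.002  0.001  0.001  0.001  0.001  0.001]
```

```bash
sed -i 's/LAG,DT=.0067,.17,.09,.0338,.04,/LAG,DT=.0067,.17,.09,.0338,.012,/' step.py; python3 - <<'E'
from step import *
S=json.load(open("S.json")); S.update(b=-.07,bl=[-.07,0],x=[.0,-.24,0,.332],P=np.diag([1e-4,.01,1e-4,4e-4]).tolist()); json.dump(S,open("S.json","w")); plan(S,[]); print(S["t"])
E
```

```text
tool rx rows: [-0.6, -0.19, 0.12, 0.06, 0.03, 0.03, 0.02, 0.02]
q [-0.067 -0.058 -0.028 -0.02  -0.016 -0.012 -0.009 -0.007 -0.005 -0.004] b [0.02  0.049 0.03  0.022 0.017 0.013 0.01  0.008 0.006 0.005] theta [-0.052 -0.011  0.003  0.002  0.001  0.001  0.001  0.001  0.001  0.001]
11.625000000000004
```

play_rows:
  plan:
    - [[0,0,0],[-0.6,0,0],1]
    - [[0,0,0],[-0.2,0,0],1]
    - [[0,0,0],[0.12,0,0],1]

```text
clock: 12.0
position: [0.4462, 0.1791, 0.1015]
tool_rot: [3.11, -0.008, -2.934]
force: [0.7, -0.2, -6.6]
grip_width: 0.0149
finger_force: 100.4
```

```bash
python3 step.py "[[-0.6,0],[-0.2,0],[0.12,0]]"
```

```text
clock 12.000 model 12.000 pred theta 0.003
scene theta 0.013 area 449 res [-1.425 -1.46 ] used
top theta -0.019 area 478 res [-0.275 -1.452] used
x[q,w,b0,G] [-0.037  0.02  -0.003  0.332] sd [0.008 0.037 0.009 0.02 ] bcmd 0.032 b obs 0.031 pitch 0.008 yaw 0.207 pos [0.446 0.179 0.101]
to mat in tool units [  3.678 -14.716  -0.433]
tool rx rows: [-0.03, 0.06, 0.04, 0.03, 0.02, 0.02, 0.01, 0.01]
q [-0.035 -0.022 -0.017 -0.013 -0.01  -0.008 -0.006 -0.004 -0.003 -0.003] b [0.037 0.028 0.022 0.017 0.014 0.012 0.01  0.008 0.007 0.006] theta [-0.002  0.002  0.002  0.001  0.001  0.001  0.001  0.     0.     0.   ]
```

play_rows:
  plan:
    - [[0,0,0],[-0.03,0,0],1]
    - [[0,0,0],[0.06,0,0],1]
    - [[0,0,0],[0.04,0,0],1]
    - [[0,0,0],[0.03,0,0],1]

```text
clock: 12.6
position: [0.4456, 0.1814, 0.1015]
tool_rot: [3.125, -0.007, -2.929]
force: [-0.0, 0.0, -6.8]
grip_width: 0.0146
finger_force: 100.4
```

```bash
python3 step.py "[[-0.03,0],[0.06,0],[0.04,0],[0.03,0]]"
```

```text
clock 12.600 model 12.600 pred theta 0.005
scene theta 0.006 area 455 res [-1.293 -1.326] used
top theta -0.020 area 484 res [-0.279 -1.431] used
x[q,w,b0,G] [-0.028 -0.016 -0.006  0.332] sd [0.008 0.028 0.005 0.02 ] bcmd 0.017 b obs 0.017 pitch 0.007 yaw 0.212 pos [0.446 0.181 0.102]
to mat in tool units [  3.746 -14.796  -0.219]
tool rx rows: [-0.15, 0.07, 0.04, 0.02, 0.02, 0.01, 0.01, 0.01]
q [-0.038 -0.021 -0.015 -0.011 -0.009 -0.007 -0.005 -0.004 -0.003 -0.002] b [0.039 0.028 0.022 0.019 0.016 0.014 0.012 0.011 0.01  0.009] theta [-0.006  0.002  0.002  0.001  0.001  0.001  0.001  0.     0.     0.   ]
```

play_rows:
  plan:
    - [[0,0,0],[-0.13,0,0],1]
    - [[0,0,0],[0.07,0,0],1]
    - [[0,0,0],[0.04,0,0],1]
    - [[0,0,0],[0.02,0,0],1]
    - [[0,0,0],[0.02,0,0],1]

```text
clock: 13.32
position: [0.4456, 0.1813, 0.1015]
tool_rot: [3.128, -0.007, -2.929]
force: [0.1, 0.1, -6.3]
grip_width: 0.015
finger_force: 100.4
```

```bash
python3 step.py "[[-0.13,0],[0.07,0],[0.04,0],[0.02,0],[0.02,0]]"
```

```text
clock 13.325 model 13.325 pred theta -0.000
scene theta 0.011 area 453 res [-1.357 -1.377] used
top theta -0.016 area 476 res [-0.274 -1.414] used
x[q,w,b0,G] [-0.02  -0.013 -0.007  0.332] sd [0.008 0.023 0.004 0.02 ] bcmd 0.014 b obs 0.014 pitch 0.007 yaw 0.212 pos [0.446 0.181 0.102]
to mat in tool units [  3.743 -14.794  -0.177]
tool rx rows: [-0.12, 0.05, 0.03, 0.02, 0.01, 0.01, 0.01, 0.01]
q [-0.028 -0.015 -0.011 -0.008 -0.006 -0.005 -0.004 -0.003 -0.002 -0.002] b [0.031 0.023 0.019 0.016 0.014 0.012 0.011 0.01  0.009 0.009] theta [-0.005  0.002  0.001  0.001  0.001  0.001  0.     0.     0.     0.   ]
```

play_rows:
  plan:
    - [[0,0,0],[-0.1,0,0],1]
    - [[0,0,0],[0.05,0,0],1]
    - [[0,0,0],[0.03,0,0],1]
    - [[0,0,0],[0.02,0,0],1]
    - [[0,0,0],[0.01,0,0],1]
    - [[0,0,0],[0.01,0,0],1]

```text
clock: 14.18
position: [0.4456, 0.1812, 0.1015]
tool_rot: [3.131, -0.007, -2.93]
force: [-0.2, 0.9, -5.9]
grip_width: 0.0149
finger_force: 100.4
```

```bash
python3 step.py "[[-0.1,0],[0.05,0],[0.03,0],[0.02,0],[0.01,0],[0.01,0]]"
```

```text
clock 14.175 model 14.175 pred theta -0.001
scene theta 0.010 area 452 res [-1.364 -1.388] used
top theta -0.016 area 473 res [-0.256 -1.321] used
x[q,w,b0,G] [-0.018 -0.018 -0.007  0.332] sd [0.008 0.021 0.003 0.02 ] bcmd 0.011 b obs 0.011 pitch 0.007 yaw 0.212 pos [0.446 0.181 0.102]
to mat in tool units [  3.741 -14.793  -0.135]
tool rx rows: [-0.13, 0.05, 0.03, 0.02, 0.01, 0.01, 0.01, 0.01]
q [-0.028 -0.014 -0.01  -0.008 -0.006 -0.004 -0.003 -0.003 -0.002 -0.001] b [0.031 0.023 0.018 0.016 0.014 0.012 0.011 0.01  0.01  0.009] theta [-0.005  0.001  0.001  0.001  0.001  0.001  0.     0.     0.     0.   ]
```

play_rows:
  plan:
    - [[0,0,0],[-0.12,0,0],1]
    - [[0,0,0],[0.05,0,0],1]
    - [[0,0,0],[0.03,0,0],1]
    - [[0,0,0],[0.02,0,0],1]
    - [[0,0,0],[0.01,0,0],1]
    - [[0,0,0],[0.01,0,0],1]

```text
clock: 15.02
position: [0.4456, 0.1812, 0.1015]
tool_rot: [3.131, -0.007, -2.93]
force: [-0.3, -0.5, -6.8]
grip_width: 0.015
finger_force: 100.4
```

```bash
python3 step.py "[[-0.12,0],[0.05,0],[0.03,0],[0.02,0],[0.01,0],[0.01,0]]" "[-0.15,-0.3,-0.3,-0.3,-0.3,-0.3]"
```

```text
clock 15.025 model 15.025 pred theta 0.001
scene theta 0.012 area 453 res [-1.376 -1.395] used
top theta -0.015 area 475 res [-0.262 -1.354] used
x[q,w,b0,G] [-0.016 -0.017 -0.008  0.331] sd [0.008 0.02  0.003 0.02 ] bcmd 0.011 b obs 0.011 pitch 0.007 yaw 0.212 pos [0.446 0.181 0.102]
to mat in tool units [  3.742 -14.792  -0.135]
tool rx rows: [-0.23, 0.05, 0.05, 0.04, 0.03, 0.08, 0.07, -0.01]
q [-0.041 -0.031 -0.022 -0.018 -0.014 -0.008  0.009  0.007  0.005  0.004] b [ 0.046  0.039  0.031  0.026  0.021  0.009 -0.001  0.001  0.003  0.004] theta [-0.005  0.001  0.001  0.001 -0.    -0.006  0.001 -0.    -0.001 -0.001]
```

play_rows:
  plan:
    - [[0,0,0],[-0.12,0,0],1]
    - [[0,0,0],[0.05,0,0],1]
    - [[0,0,0],[0.03,0,0],1]
    - [[0,0,0],[0.02,0,0],1]
    - [[0,0,0],[0.01,0,0],1]

```text
clock: 15.75
position: [0.4456, 0.1813, 0.1015]
tool_rot: [3.129, -0.007, -2.929]
force: [-0.5, -0.3, -6.9]
grip_width: 0.0149
finger_force: 100.4
```

```bash
sed -i 's/2e-3,1e-6,1e-6/2e-3,1e-5,1e-6/' step.py; python3 step.py "[[-0.12,0],[0.05,0],[0.03,0],[0.02,0],[0.01,0]]" "[-0.2,-0.4,-0.4,-0.4,-0.2]"
```

```text
clock 15.750 model 15.750 pred theta 0.005
scene theta 0.021 area 455 res [-1.396 -1.387] used
top theta -0.006 area 475 res [-0.265 -1.389] used
x[q,w,b0,G] [-0.007  0.001 -0.008  0.331] sd [0.008 0.022 0.004 0.02 ] bcmd 0.012 b obs 0.012 pitch 0.007 yaw 0.212 pos [0.446 0.181 0.102]
to mat in tool units [  3.745 -14.796  -0.157]
tool rx rows: [-0.17, 0.01, 0.05, 0.07, 0.1, 0.04, -0.01, -0.01]
q [-0.029 -0.029 -0.021 -0.015  0.001  0.011  0.008  0.006  0.004  0.003] b [ 0.037  0.036  0.029  0.018  0.004 -0.002 -0.     0.002  0.003  0.004] theta [-0.001 -0.001  0.    -0.004 -0.003  0.001 -0.    -0.001 -0.001 -0.001]
```

play_rows:
  plan:
    - [[0.05,-0.2,0],[-0.17,0,0],1]
    - [[0.1,-0.4,0.02],[0.01,0,0],1]
    - [[0.1,-0.4,0.02],[0.05,0,0],1]
    - [[0.1,-0.4,0.02],[0.07,0,0],1]
    - [[0.05,-0.2,0],[0.1,0,0],1]

```text
clock: 16.48
position: [0.4442, 0.1392, 0.0989]
tool_rot: [3.139, -0.007, -2.93]
force: [0.1, -0.6, -6.3]
grip_width: 0.0149
finger_force: 100.4
```

```bash
python3 step.py "[[-0.17,-0.2],[0.01,-0.4],[0.05,-0.4],[0.07,-0.4],[0.1,-0.2]]" "[-0.25,-0.5,-0.5,-0.5,-0.5,-0.25]"
```

```text
clock 16.475 model 16.475 pred theta 0.006
scene theta 0.015 area 460 res [-1.291 -1.323] used
top theta -0.002 area 471 res [-0.286 -1.513] used
x[q,w,b0,G] [ 0.006  0.033 -0.008  0.331] sd [0.008 0.023 0.004 0.02 ] bcmd 0.003 b obs 0.002 pitch 0.007 yaw 0.211 pos [0.444 0.139 0.099]
to mat in tool units [  3.323 -13.164  -0.006]
tool rx rows: [-0.16, -0.02, 0.04, 0.03, 0.07, 0.11, 0.04, -0.03]
q [-0.017 -0.024 -0.018 -0.014 -0.009  0.008  0.019  0.014  0.01   0.008] b [ 0.028  0.031  0.026  0.021  0.011 -0.005 -0.01  -0.006 -0.003 -0.   ] theta [ 0.001 -0.001 -0.    -0.001 -0.006 -0.004  0.    -0.001 -0.001 -0.001]
```

play_rows:
  plan:
    - [[0.06,-0.25,0],[-0.16,0,0],1]
    - [[0.13,-0.5,0.02],[-0.02,0,0],1]
    - [[0.13,-0.5,0.02],[0.04,0,0],1]
    - [[0.13,-0.5,0.02],[0.03,0,0],1]
    - [[0.13,-0.5,0.02],[0.07,0,0],1]
    - [[0.06,-0.25,0],[0.11,0,0],1]

```text
clock: 17.32
position: [0.4417, 0.0746, 0.0956]
tool_rot: [-3.133, -0.007, -2.931]
force: [-1.3, 0.1, -5.8]
grip_width: 0.0146
finger_force: 100.4
```

```bash
python3 step.py "[[-0.16,-0.25],[-0.02,-0.5],[0.04,-0.5],[0.03,-0.5],[0.07,-0.5],[0.11,-0.25]]" "[-0.25,-0.5,-0.5,-0.5,-0.5,-0.25]"
```

```text
clock 17.325 model 17.325 pred theta -0.001
scene theta 0.020 area 495 res [-1.284 -1.333] used
top theta 0.003 area 467 res [-0.307 -1.632] used
x[q,w,b0,G] [ 0.022  0.041 -0.008  0.331] sd [0.008 0.023 0.004 0.02 ] bcmd -0.007 b obs -0.008 pitch 0.007 yaw 0.211 pos [0.442 0.075 0.096]
to mat in tool units [  2.676 -10.659   0.106]
tool rx rows: [-0.11, -0.06, 0.01, 0.02, 0.06, 0.1, 0.03, -0.03]
q [ 0.002 -0.012 -0.01  -0.008 -0.004  0.012  0.022  0.016  0.012  0.009] b [ 0.01   0.018  0.016  0.014  0.005 -0.009 -0.014 -0.009 -0.005 -0.002] theta [ 0.003 -0.002 -0.001 -0.002 -0.006 -0.005  0.    -0.001 -0.001 -0.001]
```

play_rows:
  plan:
    - [[0.06,-0.25,0],[-0.11,0,0],1]
    - [[0.13,-0.5,0.02],[-0.06,0,0],1]
    - [[0.13,-0.5,0.02],[0.01,0,0],1]
    - [[0.13,-0.5,0.02],[0.02,0,0],1]
    - [[0.13,-0.5,0.02],[0.06,0,0],1]
    - [[0.06,-0.25,0],[0.1,0,0],1]

```text
clock: 18.18
position: [0.4391, 0.0102, 0.093]
tool_rot: [-3.131, -0.007, -2.931]
force: [-0.7, 0.4, -6.7]
grip_width: 0.0148
finger_force: 100.4
```

```bash
python3 step.py "[[-0.11,-0.25],[-0.06,-0.5],[0.01,-0.5],[0.02,-0.5],[0.06,-0.5],[0.1,-0.25]]" "[-0.25,-0.5,-0.5,-0.5,-0.5,-0.25]"
```

```text
clock 18.175 model 18.175 pred theta 0.003
scene theta 0.031 area 525 res [-1.417 -1.476] used
top theta 0.009 area 455 res [-0.288 -1.539] used
x[q,w,b0,G] [ 0.035  0.055 -0.007  0.331] sd [0.008 0.023 0.004 0.02 ] bcmd -0.010 b obs -0.011 pitch 0.007 yaw 0.211 pos [0.439 0.01  0.093]
to mat in tool units [ 2.038 -8.162  0.104]
tool rx rows: [-0.02, -0.09, -0.01, 0.0, 0.05, 0.09, 0.02, -0.04]
q [ 0.022 -0.002 -0.002 -0.002  0.     0.015  0.024  0.018  0.013  0.01 ] b [-0.007  0.007  0.008  0.007 -0.    -0.013 -0.017 -0.012 -0.007 -0.004] theta [ 0.007 -0.003 -0.002 -0.002 -0.007 -0.005 -0.    -0.002 -0.002 -0.001]
```

play_rows:
  plan:
    - [[0.06,-0.25,0],[0.05,0,0],1]
    - [[0.13,-0.5,0.02],[-0.09,0,0],1]
    - [[0.13,-0.5,0.02],[-0.01,0,0],1]
    - [[0.13,-0.5,0.02],[0,0,0],1]
    - [[0.13,-0.5,0.02],[0.05,0,0],1]
    - [[0.06,-0.25,0],[0.09,0,0],1]

```text
clock: 19.02
position: [0.4366, -0.0543, 0.0916]
tool_rot: [-3.117, -0.007, -2.931]
force: [0.2, -0.1, -6.7]
grip_width: 0.0146
finger_force: 100.4
```

```bash
python3 step.py "[[0.05,-0.25],[-0.09,-0.5],[-0.01,-0.5],[0,-0.5],[0.05,-0.5],[0.09,-0.25]]" "[-0.25,-0.5,-0.5,-0.5,-0.5,-0.25]"
```

```text
clock 19.025 model 19.025 pred theta -0.041
scene theta 0.001 area 552 res [-1.487 -1.687] used
top theta -0.028 area 458 res [-0.266 -1.357] used
x[q,w,b0,G] [ 0.01  -0.021 -0.006  0.332] sd [0.008 0.023 0.004 0.02 ] bcmd -0.024 b obs -0.024 pitch 0.007 yaw 0.211 pos [ 0.437 -0.054  0.092]
to mat in tool units [ 1.398 -5.657  0.148]
tool rx rows: [-0.4, 0.02, 0.05, 0.03, 0.07, 0.11, 0.04, -0.03]
q [-0.036 -0.029 -0.02  -0.016 -0.011  0.007  0.018  0.013  0.009  0.007] b [ 0.037  0.034  0.026  0.021  0.01  -0.006 -0.012 -0.008 -0.004 -0.002] theta [-0.008 -0.001  0.    -0.001 -0.006 -0.004  0.    -0.001 -0.001 -0.001]
```

play_rows:
  plan:
    - [[0.06,-0.25,0],[-0.36,0,0],1]
    - [[0.13,-0.5,0],[0.02,0,0],1]
    - [[0.13,-0.5,0],[0.05,0,0],1]
    - [[0.13,-0.5,0],[0.03,0,0],1]
    - [[0.13,-0.5,0],[0.07,0,0],1]
    - [[0.06,-0.25,0],[0.11,0,0],1]

```text
clock: 19.88
position: [0.4341, -0.1187, 0.0907]
tool_rot: [-3.129, -0.007, -2.931]
force: [-0.8, -0.2, -6.0]
grip_width: 0.015
finger_force: 100.4
```

```bash
python3 step.py "[[-0.36,-0.25],[0.02,-0.5],[0.05,-0.5],[0.03,-0.5],[0.07,-0.5],[0.11,-0.25]]" "[-0.25,-0.5,-0.5,-0.5,-0.5,-0.25]"
```

```text
clock 19.875 model 19.875 pred theta -0.025
scene theta 0.011 area 599 res [-1.564 -1.781] used
top theta -0.020 area 463 res [-0.245 -1.262] used
x[q,w,b0,G] [ 0.01   0.016 -0.005  0.331] sd [0.008 0.023 0.004 0.02 ] bcmd -0.012 b obs -0.013 pitch 0.007 yaw 0.211 pos [ 0.434 -0.119  0.091]
to mat in tool units [ 0.762 -3.162  0.046]
tool rx rows: [-0.25, -0.01, 0.04, 0.03, 0.07, 0.1, 0.04, -0.03]
q [-0.022 -0.024 -0.018 -0.014 -0.009  0.008  0.019  0.014  0.01   0.008] b [ 0.026  0.028  0.022  0.018  0.008 -0.008 -0.013 -0.009 -0.006 -0.003] theta [-0.003 -0.002 -0.    -0.001 -0.006 -0.004  0.    -0.001 -0.001 -0.001]
```

play_rows:
  plan:
    - [[0.06,-0.25,0],[-0.24,0,0],1]
    - [[0.12,-0.5,0],[-0.01,0,0],1]
    - [[0.12,-0.5,0],[0.04,0,0],1]
    - [[0.12,-0.5,0],[0.03,0,0],1]
    - [[0.12,-0.5,0],[0.07,0,0],1]
    - [[0.06,-0.25,0],[0.1,0,0],1]

```text
clock: 20.72
position: [0.4325, -0.183, 0.0897]
tool_rot: [-3.13, -0.007, -2.931]
force: [0.0, 1.1, -5.5]
grip_width: 0.0146
finger_force: 100.4
```

```bash
python3 step.py "[[-0.24,-0.25],[-0.01,-0.5],[0.04,-0.5],[0.03,-0.5],[0.07,-0.5],[0.1,-0.25]]" "[-0.1,-0.2,-0.2,-0.1]"
```

```text
clock 20.725 model 20.725 pred theta -0.009
scene theta 0.032 area 648 res [-1.747 -1.955] used
top theta 0.001 area 474 res [-0.175 -0.92 ] used
x[q,w,b0,G] [ 0.033  0.063 -0.004  0.33 ] sd [0.008 0.023 0.004 0.02 ] bcmd -0.010 b obs -0.011 pitch 0.007 yaw 0.211 pos [ 0.433 -0.183  0.09 ]
to mat in tool units [ 0.164 -0.662  0.009]
tool rx rows: [0.12, -0.09, -0.01, 0.02, -0.0, -0.03, -0.02, -0.02]
q [0.038 0.016 0.012 0.015 0.017 0.013 0.01  0.007 0.006 0.004] b [-0.027 -0.014 -0.011 -0.014 -0.013 -0.009 -0.006 -0.004 -0.002 -0.001] theta [ 0.008 -0.003 -0.004 -0.003 -0.001 -0.001 -0.001 -0.001 -0.001 -0.001]
```

play_rows:
  plan:
    - [[0.03,-0.1,0],[0.12,0,0],1]
    - [[0.05,-0.2,0],[-0.09,0,0],1]
    - [[0.05,-0.2,0],[-0.01,0,0],1]
    - [[0.03,-0.1,0],[0.02,0,0],1]
    - [[0,-0.06,0],[0,0,0],1]

```text
clock: 21.45
position: [0.4321, -0.1992, 0.0901]
tool_rot: [-3.126, -0.007, -2.93]
force: [0.4, -0.3, -6.4]
grip_width: 0.0149
finger_force: 100.4
```

```bash
python3 step.py "[[0.12,-0.1],[-0.09,-0.2],[-0.01,-0.2],[0.02,-0.1],[0,-0.06]]"
```

```text
clock 21.450 model 21.450 pred theta -0.005
scene theta 0.030 area 669 res [-1.743 -1.968] used
top theta -0.006 area 475 res [-0.177 -0.918] used
x[q,w,b0,G] [ 0.029  0.002 -0.003  0.331] sd [0.007 0.023 0.004 0.02 ] bcmd -0.016 b obs -0.016 pitch 0.007 yaw 0.212 pos [ 0.432 -0.199  0.09 ]
to mat in tool units [ 0.012 -0.031  0.001]
tool rx rows: [0.07, -0.06, -0.04, -0.02, -0.02, -0.01, -0.01, -0.01]
q [0.031 0.019 0.014 0.011 0.009 0.007 0.005 0.004 0.003 0.002] b [-0.026 -0.017 -0.012 -0.008 -0.006 -0.004 -0.002 -0.001  0.     0.001] theta [ 0.003 -0.002 -0.001 -0.001 -0.001 -0.001 -0.    -0.    -0.    -0.   ]
```

play_rows:
  plan:
    - [[0,0,0],[0.07,0,0],1]
    - [[0,0,0],[-0.06,0,0],1]
    - [[0,0,0],[-0.04,0,0],1]
    - [[0,0,0],[-0.02,0,0],1]
    - [[0,0,0],[-0.02,0,0],1]
    - [[0,0,0],[-0.01,0,0],1]

```text
clock: 22.3
position: [0.4322, -0.199, 0.0901]
tool_rot: [-3.138, -0.007, -2.93]
force: [-0.1, 0.3, -5.5]
grip_width: 0.0149
finger_force: 100.4
```

```bash
python3 step.py "[[0.07,0],[-0.06,0],[-0.04,0],[-0.02,0],[-0.02,0],[-0.01,0]]"
```

```text
clock 22.300 model 22.300 pred theta 0.002
scene theta 0.039 area 674 res [-1.811 -2.007] used
top theta 0.007 area 476 res [-0.168 -0.882] used
x[q,w,b0,G] [ 0.029  0.03  -0.002  0.331] sd [0.008 0.023 0.004 0.02 ] bcmd -0.004 b obs -0.004 pitch 0.007 yaw 0.212 pos [ 0.432 -0.199  0.09 ]
to mat in tool units [ 0.016 -0.038  0.   ]
tool rx rows: [0.21, -0.09, -0.05, -0.03, -0.02, -0.02, -0.01, -0.01]
q [0.045 0.024 0.017 0.013 0.01  0.008 0.006 0.005 0.004 0.003] b [-0.036 -0.023 -0.016 -0.012 -0.009 -0.006 -0.004 -0.003 -0.001 -0.001] theta [ 0.009 -0.002 -0.002 -0.001 -0.001 -0.001 -0.001 -0.    -0.    -0.   ]
```

play_rows:
  plan:
    - [[0,0,0],[0.21,0,0],1]
    - [[0,0,0],[-0.08,0,0],1]
    - [[0,0,0],[-0.05,0,0],1]
    - [[0,0,0],[-0.03,0,0],1]
    - [[0,0,0],[-0.02,0,0],1]

```text
clock: 23.02
position: [0.4322, -0.1992, 0.0901]
tool_rot: [-3.134, -0.007, -2.93]
force: [-0.6, -0.3, -6.0]
grip_width: 0.0146
finger_force: 100.4
```

```bash
python3 step.py "[[0.21,0],[-0.08,0],[-0.05,0],[-0.03,0],[-0.02,0]]"
```

```text
clock 23.025 model 23.025 pred theta 0.002
scene theta 0.032 area 669 res [-1.788 -2.012] used
top theta -0.004 area 477 res [-0.178 -0.931] used
x[q,w,b0,G] [ 0.023  0.01  -0.002  0.332] sd [0.007 0.023 0.004 0.02 ] bcmd -0.009 b obs -0.008 pitch 0.007 yaw 0.211 pos [ 0.432 -0.199  0.09 ]
to mat in tool units [ 0.013 -0.03   0.   ]
tool rx rows: [0.11, -0.06, -0.03, -0.02, -0.02, -0.01, -0.01, -0.01]
q [0.031 0.017 0.012 0.01  0.007 0.006 0.004 0.003 0.003 0.002] b [-0.025 -0.016 -0.011 -0.008 -0.006 -0.004 -0.003 -0.002 -0.001 -0.   ] theta [ 0.005 -0.001 -0.001 -0.001 -0.001 -0.001 -0.    -0.    -0.    -0.   ]
```

play_rows:
  plan:
    - [[0,0,0],[0.11,0,0],1]
    - [[0,0,0],[-0.05,0,0],1]
    - [[0,0,0],[-0.03,0,0],1]
    - [[0,0,0],[-0.02,0,0],1]
    - [[0,0,0],[-0.01,0,0],1]
    - [[0,0,0],[-0.01,0,0],1]

```text
clock: 23.88
position: [0.4322, -0.199, 0.0901]
tool_rot: [-3.135, -0.007, -2.93]
force: [-0.4, -0.5, -6.4]
grip_width: 0.0147
finger_force: 100.4
```

```bash
python3 step.py "[[0.11,0],[-0.05,0],[-0.03,0],[-0.02,0],[-0.01,0],[-0.01,0]]"
```

```text
clock 23.875 model 23.875 pred theta -0.005
scene theta 0.031 area 667 res [-1.76  -1.982] used
top theta -0.006 area 475 res [-0.181 -0.94 ] used
x[q,w,b0,G] [ 0.021  0.009 -0.001  0.332] sd [0.008 0.023 0.004 0.02 ] bcmd -0.007 b obs -0.007 pitch 0.007 yaw 0.212 pos [ 0.432 -0.199  0.09 ]
to mat in tool units [ 0.016 -0.037  0.   ]
tool rx rows: [0.1, -0.05, -0.03, -0.02, -0.01, -0.01, -0.01, -0.01]
q [0.028 0.015 0.011 0.009 0.007 0.005 0.004 0.003 0.002 0.002] b [-0.023 -0.015 -0.011 -0.008 -0.006 -0.004 -0.003 -0.002 -0.001 -0.001] theta [ 0.004 -0.001 -0.001 -0.001 -0.001 -0.    -0.    -0.    -0.    -0.   ]
```

Steady at the mat. I'll keep balancing.

play_rows:
  plan:
    - [[0,0,0],[0.09,0,0],1]
    - [[0,0,0],[-0.05,0,0],1]
    - [[0,0,0],[-0.03,0,0],1]
    - [[0,0,0],[-0.01,0,0],1]
    - [[0,0,0],[0,0,0],1]
    - [[0,0,0],[0,0,0],1]

```text
clock: 24.72
position: [0.4322, -0.199, 0.0901]
tool_rot: [-3.135, -0.007, -2.93]
force: [-0.2, -0.4, -6.8]
grip_width: 0.0149
finger_force: 100.4
```

```bash
python3 step.py "[[0.09,0],[-0.05,0],[-0.03,0],[-0.01,0],[0,0],[0,0]]"
```

```text
clock 24.725 model 24.725 pred theta 0.004
scene theta 0.033 area 670 res [-1.754 -1.968] used
top theta -0.004 area 476 res [-0.179 -0.932] used
x[q,w,b0,G] [ 0.022  0.01  -0.001  0.332] sd [0.008 0.023 0.004 0.02 ] bcmd -0.007 b obs -0.007 pitch 0.007 yaw 0.212 pos [ 0.432 -0.199  0.09 ]
to mat in tool units [ 0.015 -0.039  0.   ]
tool rx rows: [0.12, -0.06, -0.03, -0.02, -0.02, -0.01, -0.01, -0.01]
q [0.031 0.017 0.012 0.009 0.007 0.006 0.004 0.003 0.002 0.002] b [-0.025 -0.017 -0.012 -0.009 -0.007 -0.005 -0.003 -0.002 -0.002 -0.001] theta [ 0.005 -0.001 -0.001 -0.001 -0.001 -0.001 -0.    -0.    -0.    -0.   ]
```

play_rows:
  plan:
    - [[0,0,0],[0.1,0,0],1]
    - [[0,0,0],[-0.05,0,0],1]
    - [[0,0,0],[-0.03,0,0],1]
    - [[0,0,0],[-0.01,0,0],1]
    - [[0,0,0],[0,0,0],1]
    - [[0,0,0],[0,0,0],1]

```text
clock: 25.58
position: [0.4322, -0.199, 0.0901]
tool_rot: [-3.133, -0.007, -2.93]
force: [0.8, 0.5, -6.0]
grip_width: 0.0151
finger_force: 100.4
```

```bash
python3 step.py "[[0.1,0],[-0.05,0],[-0.03,0],[-0.01,0],[0,0],[0,0]]"
```

```text
clock 25.575 model 25.575 pred theta 0.004
scene theta 0.033 area 662 res [-1.811 -2.031] used
top theta -0.006 area 476 res [-0.171 -0.889] used
x[q,w,b0,G] [ 0.023  0.007 -0.001  0.331] sd [0.008 0.023 0.004 0.02 ] bcmd -0.009 b obs -0.008 pitch 0.007 yaw 0.212 pos [ 0.432 -0.199  0.09 ]
to mat in tool units [ 0.017 -0.039  0.   ]
tool rx rows: [0.11, -0.06, -0.03, -0.02, -0.02, -0.01, -0.01, -0.01]
q [0.03  0.017 0.012 0.009 0.007 0.006 0.004 0.003 0.003 0.002] b [-0.026 -0.017 -0.012 -0.009 -0.007 -0.005 -0.004 -0.003 -0.002 -0.001] theta [ 0.005 -0.001 -0.001 -0.001 -0.001 -0.001 -0.    -0.    -0.    -0.   ]
```

play_rows:
  plan:
    - [[0,0,0],[0.05,0,0],1]
    - [[0,0,0],[-0.02,0,0],1]
    - [[0,0,0],[-0.01,0,0],1]
    - [[0,0,0],[0,0,0],1]
    - [[0,0,0],[0,0,0],1]
    - [[0,0,0],[0,0,0],1]

```text
clock: 26.42
position: [0.4322, -0.1989, 0.0901]
tool_rot: [-3.13, -0.007, -2.93]
force: [0.1, -0.3, -6.0]
grip_width: 0.0151
finger_force: 100.4
```

```bash
python3 step.py "[[0.05,0],[-0.02,0],[-0.01,0],[0,0],[0,0],[0,0]]"
```

```text
clock 26.425 model 26.425 pred theta 0.005
scene theta 0.030 area 671 res [-1.76  -1.985] used
top theta -0.007 area 475 res [-0.183 -0.949] used
x[q,w,b0,G] [ 0.023 -0.003 -0.001  0.331] sd [0.008 0.023 0.004 0.02 ] bcmd -0.012 b obs -0.011 pitch 0.007 yaw 0.212 pos [ 0.432 -0.199  0.09 ]
to mat in tool units [ 0.017 -0.039  0.001]
tool rx rows: [0.08, -0.05, -0.03, -0.02, -0.01, -0.01, -0.01, -0.01]
q [0.027 0.016 0.012 0.009 0.007 0.005 0.004 0.003 0.002 0.002] b [-0.024 -0.016 -0.011 -0.009 -0.006 -0.005 -0.003 -0.002 -0.002 -0.001] theta [ 0.003 -0.001 -0.001 -0.001 -0.001 -0.    -0.    -0.    -0.    -0.   ]
```

play_rows:
  plan:
    - [[0,0,0],[0,0,0],1]
    - [[0,0,0],[-0.01,0,0],1]
    - [[0,0,0],[0,0,0],1]
    - [[0,0,0],[0,0,0],1]
    - [[0,0,0],[0,0,0],1]
    - [[0,0,0],[0,0,0],1]

```text
clock: 27.28
position: [0.4322, -0.199, 0.0901]
tool_rot: [-3.132, -0.007, -2.93]
force: [0.6, 0.1, -6.9]
grip_width: 0.0147
finger_force: 100.4
```

```bash
python3 step.py "[[0,0],[-0.01,0],[0,0],[0,0],[0,0],[0,0]]"; python3 -c "
from h import *
c=lambda i:cv2.imread(i)
f=grab_frame('top');save(f,'t9')
a=c('pics/t9.png')[170:400,170:520];b=c('pics/top0.png')[170:400,170:520]
cv2.imwrite('pics/e.png',cv2.resize(np.hstack([a,b]),None,fx=1.14,fy=1.14))"
```

```text
clock 27.275 model 27.275 pred theta 0.011
scene theta 0.035 area 667 res [-1.804 -2.017] used
top theta -0.002 area 476 res [-0.178 -0.927] used
x[q,w,b0,G] [ 0.027  0.008 -0.001  0.331] sd [0.008 0.023 0.004 0.02 ] bcmd -0.010 b obs -0.010 pitch 0.007 yaw 0.212 pos [ 0.432 -0.199  0.09 ]
to mat in tool units [ 0.017 -0.039  0.001]
tool rx rows: [0.14, -0.07, -0.04, -0.02, -0.02, -0.01, -0.01, -0.01]
q [0.036 0.02  0.014 0.011 0.009 0.007 0.005 0.004 0.003 0.002] b [-0.03  -0.02  -0.014 -0.011 -0.008 -0.006 -0.004 -0.003 -0.002 -0.001] theta [ 0.006 -0.002 -0.002 -0.001 -0.001 -0.001 -0.    -0.    -0.    -0.   ]
```

View pics/e.png

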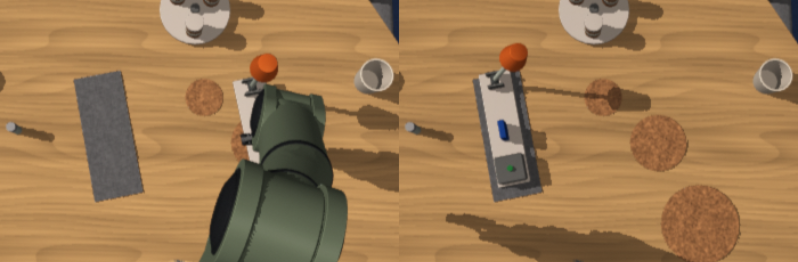

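The left half of the picture shows the lamp over the middle cork disc with its head up at (263,68), and the bottles, cup and balm where they were. One last correction, then I hand in.

play_rows:
  plan:
    - [[0,0,0],[0.11,0,0],1]
    - [[0,0,0],[-0.05,0,0],1]
    - [[0,0,0],[-0.03,0,0],1]
    - [[0,0,0],[-0.01,0,0],1]
    - [[0,0,0],[0,0,0],1]

```text
clock: 28.05
position: [0.4322, -0.1991, 0.0901]
tool_rot: [-3.129, -0.007, -2.93]
force: [0.2, -0.5, -5.6]
grip_width: 0.0148
finger_force: 100.4
```

```bash
cp S.json S0.json; python3 -c "
import json;S=json.load(open('S.json'));S['t']+=.05;json.dump(S,open('S.json','w'))"; python3 step.py "[[0.11,0],[-0.05,0],[-0.03,0],[-0.01,0],[0,0]]"
```

```text
clock 28.050 model 28.050 pred theta -0.000
scene theta 0.030 area 670 res [-1.76  -1.986] used
top theta -0.007 area 474 res [-0.176 -0.914] used
x[q,w,b0,G] [ 0.024 -0.005 -0.001  0.331] sd [0.007 0.023 0.004 0.02 ] bcmd -0.013 b obs -0.013 pitch 0.007 yaw 0.212 pos [ 0.432 -0.199  0.09 ]
to mat in tool units [ 0.015 -0.035  0.001]
tool rx rows: [0.08, -0.05, -0.03, -0.02, -0.02, -0.01, -0.01, -0.01]
q [0.028 0.016 0.012 0.009 0.007 0.005 0.004 0.003 0.002 0.002] b [-0.024 -0.017 -0.012 -0.009 -0.007 -0.005 -0.004 -0.003 -0.002 -0.001] theta [ 0.003 -0.001 -0.001 -0.001 -0.001 -0.001 -0.    -0.    -0.    -0.   ]
```

The stem is at equilibrium, the same state that barely drifted at 26.4 s.

```bash
python3 -c "
from workcell import bot
print(bot.job_done())"
```

```text
the job is handed in; nothing more can be done
None
```

The job is handed in at about 28 s: the lamp is held balanced about 4 cm above the table over the middle cork mat, after over 3 s upright above the charging mat and over 6 s at the cork mat; on the way up, the first swing overshot and the stem fell to its other stop before the second brought it upright.

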